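Torque the bonnet bolt of a gas manifold with a break-over wrench

TASK

Swing the torque wrench on the brass manifold clockwise, seen from above, until the bolt goes tight and the wrench's hinge breaks over by a few degrees, and stop right there without forcing the broken hinge on towards its end stop. Then ease off so that the handle springs straight again, swing it back on its ratchet until the handle lies centred over the rest post, and let go. Leave the spanner, the valve cone and the grease jar where they are.

Things in the scene. Friction and masses are not known exactly. Their poses are not given: they have to be found in the camera images.
- fixture: Fixed steel plate 150 x 150 x 12 mm carrying a brass manifold block (66 x 100 mm, its round boss 70 mm above the bench). Origin: plate underside, below the bolt. A flat strap, 28 mm wide and 5 mm high, leads out to the rest post.
- wrench_head: Ratchet head (38 mm across, 20 mm tall), captive on the bolt. Origin: on the vertical bolt axis, 106 mm above the bench. x points out along the handle, z up. Runs easily both ways (about 1 N at the grip), clockwise until the bolt is tight; there it stops dead. That angle is new each time (15 to 45 degrees clockwise of the start) and can only be felt.
- wrench_handle: Level handle, 235 mm: 16 mm bar, then rubber grip 25 mm thick, 118 mm long. Origin: vertical break-over hinge, 45 mm from the bolt axis; x to the free end, z up. In line with the head until the pull at the grip reaches about 13 N, then gives at 13 to 15 N to an end stop at 0.32 rad. Proper break-over: 0.06 to 0.17 rad, 9 to 25 mm at the grip. Springs straight when eased.
- grip (a point): Point on the handle's axis at which to take it, on the rubber grip, 150 mm from the hinge and 195 mm from the bolt axis, 106 mm above the bench; nothing stands within 25 mm beside it or under it down to the bench, except the low strap.
- over_rest (a point): Point on the handle's axis near its free end, 210 mm from the hinge and 255 mm from the bolt axis, that belongs over the rest post.
- rest (a point): Centre of the top of the rest post's rubber pad (pad 26 mm along, 52 mm across the handle; post 12 mm thick), 88 mm above the bench, 255 mm from the bolt axis, anticlockwise of all places where the bolt goes tight. The handle passes over it with 5 mm of room; nothing stops the handle there.
- spanner: Loose steel open-ended spanner, 180 mm long, lying flat on the mat, a bystander. Origin: under its middle; x along its length.
- valve_cone: Loose brass valve cone, 32 mm across and 36 mm tall, standing on the mat, a bystander. Origin: centre of its underside.
- grease_jar: Closed plastic jar, 56 mm across and 50 mm tall, a bystander. Origin: centre of its underside.

How it is judged (in metres and radians):
On the way, in this order (a step that is already met when the one before it is completed fails the run):
1. the wrench's hinge has broken over by at least 3.4 degrees (angle between the x axis of wrench_handle and the x axis of wrench_head, either way round above 0.06 rad), for 0.1 s.
2. eased off: the handle is straight with the head again (within 2 degrees) (angle between the x axis of wrench_handle and the x axis of wrench_head, either way round below 0.035 rad), for 0.2 s.
At the end, for the whole second after the job is handed in: The wrench has broken over once or more, is straight again (within 2 degrees), lies still with the marked point of its handle within 16 mm, seen from above, of the centre of the rest post, and is released (horizontal distance between over_rest and rest below 0.016 m and angle between the x axis of wrench_handle and the x axis of wrench_head, either way round below 0.035 rad and angular speed of wrench_handle below 0.03 rad/s); the robot touches nothing.
It fails at once if the bolt is over-torqued: the broken hinge is forced past 9.7 degrees (0.17 rad) (angle between the x axis of wrench_handle and the x axis of wrench_head, either way round above 0.17 rad).
It fails at once if the spanner is disturbed (moved over 20 mm) (distance of spanner from where it was at the start of the episode above 0.02 m).
It fails at once if the valve cone is disturbed (moved over 20 mm) (distance of valve_cone from where it was at the start of the episode above 0.02 m).
It fails at once if the grease jar is disturbed (moved over 20 mm) (distance of grease_jar from where it was at the start of the episode above 0.02 m).
It also fails if it takes over 51 s, if anything falls off the work surface, if the arm or the gripper's body presses on something with over 40 N, if the wrist force passes 120 N, or if a joint passes its speed limit or range.

ROBOT

A 7-joint arm with a two-finger parallel gripper is mounted at the origin on the work surface. World frame = base frame: x ahead of the robot, y to its left, z up, the work surface at z = 0. Lengths are in m, angles in degrees, forces in N, time in s.
With the tool pointing down it reaches from about 0.425 to 1.025 m from the base axis. Payload 9.4 kg.
Tool frame: the origin (TCP) lies on the mounting face of the last link; the fingertips stand 186 mm ahead of it and the grasp point (between the pads) lies 167 mm ahead of it (r.grasp_offset is the distance from the TCP to the grasp point, in m); x points along the fingers, z is the direction in which the jaws open and shut, and the axes are right-handed (so a half turn about x gives the same grasp; the last joint's range is limited). The gripper opens to 93 mm and grips with 3 to 60 N. Pads are 15 mm wide; open, the fingers measure 128 mm over their backs; the gripper's body (75 mm by 188 mm) begins 65 mm behind the grasp point.
Start: joints at [-4.395, 34.337, -0.143, 91.639, 0.103, 54.024, -4.572], TCP at [0.725, 0, 0.405] pointing down, gripper open.
Joint ranges: [-147.43, 147.43], [-19.82, 112.94], [-74.19, 73.91], [6.32, 146.72], [-59.91, 239.91], [6.04, 106.73], [-150.56, 150.56]. Speed limits (degrees/s): [127.2, 127.2, 172.46, 172.46, 180, 180, 180].

INTERFACE

Orientations are given as [roll, pitch, yaw] about the fixed x, y, z axes, in that order (R = Rz(yaw) Ry(pitch) Rx(roll)).
In Python, from bench import r gives the robot as it stands. The module is installed in compiled form; this text tells all that it offers.
- The arm moves only by the tool arm_command, never from a script. Its argument "targets" is one flat list of numbers, 7 for each row, row after row: the shift along the tool's x, y, z in cm, then the turn, a rotation vector about the tool's x, y, z in degrees, then the opening in per cent of the stroke, from 0 (shut) to 100 (fully open). In form: [dx, dy, dz, wx, wy, wz, hand, dx, dy, dz, wx, wy, wz, hand, ...]. A call has 1 to 5 rows; each row is the pose to reach, as a shift and turn from the pose commanded when the call began, along the tool's axes at that moment; what a row does not reach only later rows make up. A row lasts 1/12 s, in which the tool goes at most 41.7 mm and 7.16 degrees, less where a joint would pass 70% of its speed; a pose out of reach is approached as far as the arm can. A call with a gripper value outside its range is refused whole. The fingers move at their own pace and stop on an object; the grip force is fixed at half the most. Time passes only in rows, so rows that repeat a pose let the fingers close. It gives the time, the measured TCP pose, the force and the opening at its end, in the units of the state.
- r.observe(): the state, without advancing time (a new reading comes with each control period).
- r.camera(name): name is "scene" or "side" or "wrist"; returns a dict with "image" (420x560x3 uint8, red, green, blue), "fx", "fy", "cx", "cy" (pixels), "R" (3x3) and "t" (3): a world point X has camera coordinates R X + t; the wrist camera has in their place "hand_eye" (4x4, takes a point from camera to tool coordinates, whose origin is the TCP and whose axes are the tool frame's). Camera axes: x right, y down, z forward; pixel columns grow to the right and rows downward; lengths in m; the calibration is good to about 2 mm. A picture is of the moment at which its call begins: read the wrist's pose just before it. There is no depth.
- r.hand_in(): hands the job in, once; it reports no verdict.
The state is a dict: "t": time; "joint_pos": joint angles; "dq": joint speeds; "effort": joint torques, N m; "ee_pos": TCP position; "eef_rot": TCP orientation; "contact_force": force on the tool from outside, world axes, zero at the start; "wrist_torque": the same for the moment, N m; "grip_width": finger opening in m.
Only numpy, scipy, OpenCV 4.12 (cv2) and the standard library are available. Lean on these libraries where they do the work, as an engineer would, in place of code of your own. Each camera call takes 0.05 s, during which the arm holds its last target. There are 200 camera calls.

## Working session

There is one attempt and no reset: what is moved stays moved. The work goes in short steps, Python scripts to look and compute and a tool call to move; the robot and the scene stay as the last step left them, time stands still between calls to the robot, and variables do not carry over. Pictures are saved under pics/ and viewed, about 8 in all and at most 12, crops included, and the job is handed in when it is done.

Besides the shell and the picture viewer there is one more tool, called after "Emit:" in YAML: its name, and indented under it one key for each argument. arm_command: Moves the arm, as the interface text tells. Its arguments: {"type":"object","properties":{"targets":{"type":"array","items":{"type":"number"}}},"required":["targets"]}

```bash
mkdir -p pics; python3 - <<'E'
from bench import r
import cv2,json,numpy as np
s=r.observe();print(s)
for n in("scene","side","wrist"):
    c=r.camera(n);cv2.imwrite(f"pics/{n}0.png",c["image"][:,:,::-1])
    print(n,{k:np.array(v).round(4).tolist() for k,v in c.items() if k!="image"})
    np.save(f"{n}0.npy",c,allow_pickle=True)
E
```

```text
{'t': 0.0, 'joint_pos': array([-4.39485546, 34.38555243, -0.14446543, 91.67952998,  0.10261163,
       54.02430576, -4.57465501]), 'dq': array([-0.06116163,  0.0657487 , -0.05264161, -0.06644505, -0.13375724,
       -0.01367054,  0.09129744]), 'effort': array([ 5.70884713e-04, -7.65060925e+01,  1.49801854e+00, -2.52344084e+01,
       -5.23842021e-02,  1.69115182e-02,  2.08527672e-04]), 'ee_pos': array([7.24807627e-01, 1.86881597e-06, 4.03855736e-01]), 'eef_rot': array([-174.55370874,   89.91072867, -174.55388058]), 'contact_force': array([ 0.14966438,  0.07283593, -0.10044767]), 'wrist_torque': array([ 0.02894196, -0.04683716, -0.01175387]), 'grip_width': 0.09309121045340302}
scene {'fx': 418.5025, 'fy': 418.5025, 'cx': 279.5217, 'cy': 211.3345, 'R': [[-0.6398, 0.7685, 0.0108], [0.5933, 0.5028, -0.6286], [-0.4886, -0.3958, -0.7776]], 't': [0.3926, -0.2962, 1.3761]}
side {'fx': 428.3844, 'fy': 428.3844, 'cx': 281.0746, 'cy': 210.6632, 'R': [[0.9609, -0.2769, -0.009], [-0.1673, -0.554, -0.8155], [0.2209, 0.7851, -0.5787]], 't': [-0.6042, 0.1759, 0.8327]}
wrist {'fx': 361.6153, 'fy': 361.6153, 'cx': 277.7782, 'cy': 208.9735, 'hand_eye': [[-0.0, -0.2695, 0.963, 0.0203], [-0.0001, -0.963, -0.2695, 0.0749], [1.0, -0.0001, 0.0, 0.0002], [0.0, 0.0, 0.0, 1.0]]}
```

View pics/scene0.png

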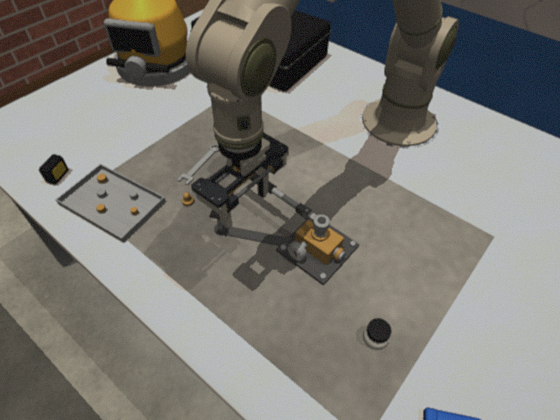

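View pics/side0.png

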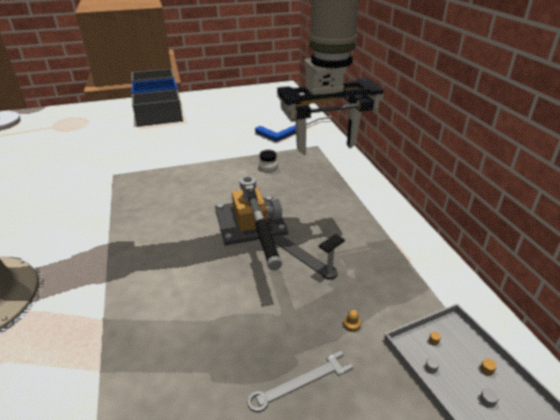

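View pics/wrist0.png

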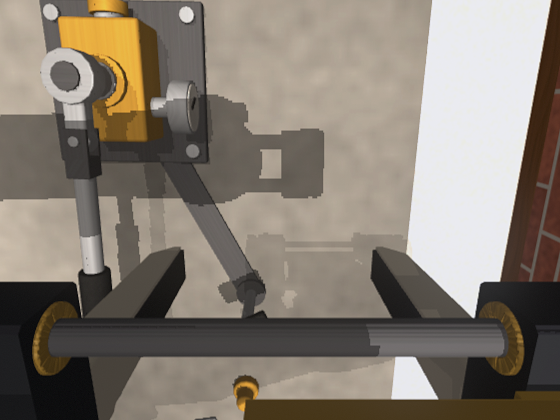

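Scene view: ratchet head at about (321,218), handle running up-left, rest post hidden behind the gripper. Side view: head (249,182), grip end (271,261), rest pad (332,243), cone (352,320), spanner (300,382). Wrist view: head (67,75), the post partly hidden by a finger.

```bash
cat > h.py <<'E'
import numpy as np
from scipy.spatial.transform import Rotation as Ro
def load(n): return np.load(n,allow_pickle=True).item()
def toolR(s): return Ro.from_euler('xyz',s["eef_rot"],degrees=True).as_matrix()
def ray(c,uv,s=None):
    d=np.array([(uv[0]-c["cx"])/c["fx"],(uv[1]-c["cy"])/c["fy"],1])
    if "hand_eye" in c:
        H=np.array(c["hand_eye"]);R=toolR(s);return R@H[:3,3]+s["ee_pos"],R@H[:3,:3]@d
    R=np.array(c["R"]);return -R.T@np.array(c["t"]),R.T@d
def atz(c,uv,z,s=None):
    o,d=ray(c,uv,s);return o+d*(z-o[2])/d[2]
def tri(*rs):
    A=0;b=0
    for o,d in rs:
        d=d/np.linalg.norm(d);P=np.eye(3)-np.outer(d,d);A=A+P;b=b+P@o
    X=np.linalg.solve(A,b)
    return X,[np.linalg.norm(np.cross(X-o,d/np.linalg.norm(d))) for o,d in rs]
E
python3 - <<'E'
from h import *
from bench import r
import cv2
s=r.observe();print(s["t"])
sc,si,wr=[load(n+"0.npy") for n in("scene","side","wrist")]
print("toolR",toolR(s).round(3).tolist())
print("head",tri(ray(sc,(321,218)),ray(si,(249,181)),ray(wr,(66,76),s)))
print("head z.116",atz(sc,(321,218),.116),atz(si,(249,181),.116),atz(wr,(66,76),.116,s))
print("pad",atz(si,(332,243),.088)); print("end",atz(si,(271,260),.106))
print("cone",atz(si,(352,322),.01),"spanner",atz(si,(258,402),0),atz(si,(340,365),0),"jar",atz(si,(268,160),.03))
a=cv2.resize(si["image"][150:350,190:390],None,fx=2.5,fy=2.5,interpolation=2)[:,:,::-1]
b=cv2.resize(sc["image"][150:290,210:370],None,fx=1.8,fy=1.8,interpolation=2)[:,:,::-1]
o=np.zeros((500,790,3),np.uint8);o[:,:500]=a;o[:252,500:788]=b
cv2.imwrite("pics/crop.png",o)
E
```

```text
0.15
toolR [[-0.001, -0.0, 1.0], [-0.0, 1.0, 0.0], [-1.0, -0.0, -0.001]]
head (array([0.57862414, 0.09275907, 0.11909086]), [np.float64(0.003530759476131738), np.float64(0.003785289850924963), np.float64(0.0032055769772424652)])
head z.116 [0.57254085 0.08935862 0.116     ] [0.58112215 0.09204688 0.116     ] [0.57698637 0.09621552 0.116     ]
pad [ 0.69349893 -0.13443264  0.088     ]
end [ 0.56285357 -0.1673575   0.106     ]
cone [ 0.6851194  -0.26528363  0.01      ] spanner [ 0.48813258 -0.36016596  0.        ] [ 6.33761708e-01 -3.35234645e-01 -1.11022302e-16] jar [0.68469994 0.32788707 0.03      ]
```

View pics/crop.png

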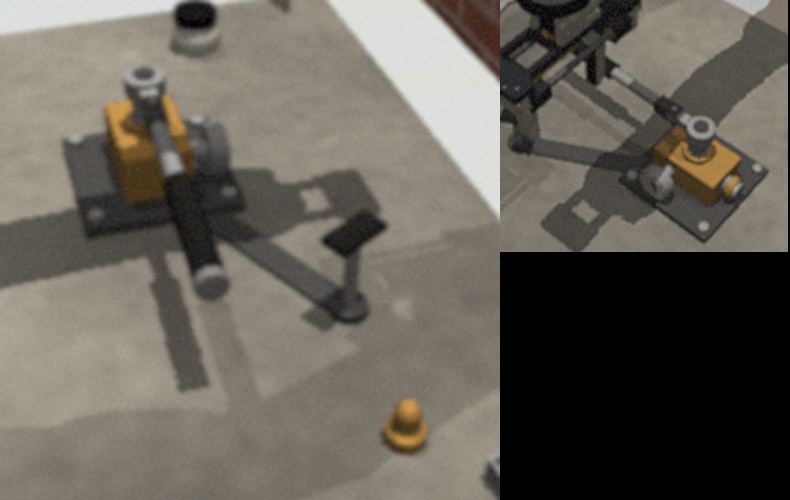

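Crop: head ring centre at side (247.6,180.2), scene (322,220); pad centre at side (331.6,242.8); end cap at side (274,262.5). The pad comes out 0.255 m from the head, as it must be. The handle starts at roughly -90° and the rest at about -63°, so clockwise is toward -x.

```bash
python3 - <<'E'
from h import *
from bench import r
s=r.observe()
sc,si,wr=[load(n+"0.npy") for n in("scene","side","wrist")]
X,e=tri(ray(sc,(322.2,220)),ray(si,(247.6,180.2)),ray(wr,(66,76),s));print("head",X,e)
for uv in((74,142),(84,180),(87,210),(93,262),(95,275)): print(uv,atz(wr,uv,.106,s))
e=atz(si,(273,262),.106);print("end",e, np.degrees(np.arctan2(*(e-X)[1::-1])),np.linalg.norm((e-X)[:2]))
p=atz(si,(331.6,242.8),.088);print("pad",p,np.degrees(np.arctan2(*(p-X)[1::-1])),np.linalg.norm((p-X)[:2]))
E
```

```text
head [0.5777382  0.09564225 0.11738097] [np.float64(0.0010739155699645943), np.float64(0.001191772848884982), np.float64(0.0004626999647333338)]
(74, 142) [0.57008273 0.04985323 0.106     ]
(84, 180) [0.57344233 0.02056383 0.106     ]
(87, 210) [ 0.57232171 -0.00377829  0.106     ]
(93, 262) [ 0.57091703 -0.04876477  0.106     ]
(95, 275) [ 0.57096812 -0.06060769  0.106     ]
end [ 0.56489043 -0.17347205  0.106     ] -92.73328069805234 0.26942080157316045
pad [ 0.69298152 -0.13364567  0.088     ] -63.31525677813738 0.25662028926393354
```

Emit:
arm_command:
  targets: [0, -3.3, -5.2, 0, 0, 0, 100, 0, -6.6, -10.4, 1, 0, 0, 100, 0, -9.9, -15.6, 2.5, 0, 0, 100, 0, -9.9, -15.6, 2.5, 0, 0, 100, 0, -9.9, -15.6, 2.5, 0, 0, 100]

```text
t: 0.57
ee_pos: [0.5646, -0.1021, 0.4046]
eef_rot: [-152.6, 89.8, -155.3]
contact_force: [-0.2, -0.3, -0.5]
grip_width: 0.0928
```

```bash
python3 - <<'E'
from bench import r
import cv2,numpy as np
s=r.observe();print(s["t"],s["ee_pos"],s["eef_rot"],s["joint_pos"].round(1),s["contact_force"])
o=np.zeros((420,790,3),np.uint8)
c=r.camera("wrist");np.save("wrist1.npy",c,allow_pickle=True);np.save("s1.npy",s,allow_pickle=True);o[:,:560]=c["image"]
c=r.camera("scene");np.save("scene1.npy",c,allow_pickle=True);o[:230,560:]=c["image"][140:370,180:410]
cv2.imwrite("pics/w1.png",o[:,:,::-1])
E
```

```text
0.5667 [ 0.56456613 -0.10214457  0.40457412] [-152.56668723   89.80326323 -155.27986612] [  4.4  24.    0.3 111.8  -0.   44.4   1.9] [-0.2132217  -0.26429969 -0.48248208]
```

View pics/w1.png

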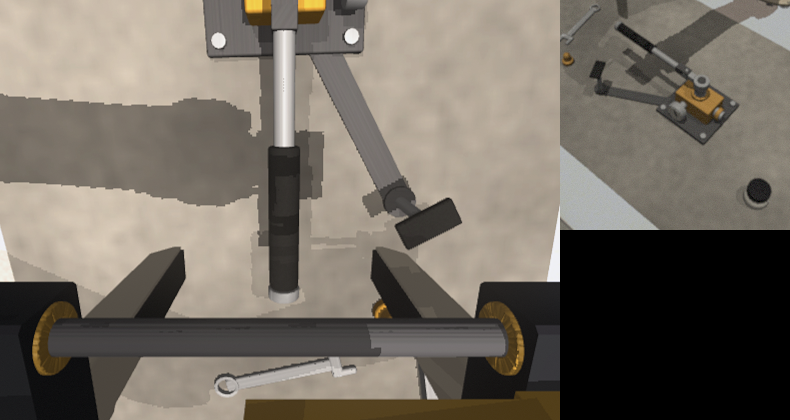

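The wrist image shows the handle nearly vertical, from (285,40) to its end at (284,296), with the rest pad centred at (428,222). The scene crop has the pad at (217,210) and the handle end at (241,168).

```bash
python3 - <<'E'
from h import *
s=np.load("s1.npy",allow_pickle=True).item()
sc,si,wr=[load(n) for n in("scene1.npy","side0.npy","wrist1.npy")]
X=np.array([.5777,.0956])
a=lambda p:(np.degrees(np.arctan2(*(p[:2]-X)[::-1])).round(2),np.linalg.norm(p[:2]-X).round(4))
P,e=tri(ray(sc,(217,210)),ray(si,(331.6,242.8)),ray(wr,(428,222),s));print("pad",P,e,a(P))
P=atz(wr,(428,222),.088,s);print(P,a(P))
for uv in((285,40),(284.5,100),(284,150),(284,220),(284,296)):
    p=atz(wr,uv,.106,s);print(uv,p,a(p))
P,e=tri(ray(sc,(241,168)),ray(si,(273,262)),ray(wr,(284,297),s));print("end",P,e,a(P))
print(toolR(s).round(4).tolist())
E
```

```text
pad [ 0.69446605 -0.13060507  0.08452765] [np.float64(0.0016368535977145525), np.float64(0.0005455228294293611), np.float64(0.001569290178638762)] (np.float64(-62.7), np.float64(0.2546))
[ 0.69166973 -0.12825859  0.088     ] (np.float64(-63.02), np.float64(0.2512))
(285, 40) [0.57466571 0.01800846 0.106     ] (np.float64(-92.24), np.float64(0.0777))
(284.5, 100) [ 0.57259281 -0.02251672  0.106     ] (np.float64(-92.48), np.float64(0.1182))
(284, 150) [ 0.57066033 -0.05905028  0.106     ] (np.float64(-92.61), np.float64(0.1548))
(284, 220) [ 0.56826347 -0.11504408  0.106     ] (np.float64(-92.57), np.float64(0.2109))
(284, 296) [ 0.56534387 -0.18325016  0.106     ] (np.float64(-92.54), np.float64(0.2791))
end [ 0.56501208 -0.1764177   0.10750223] [np.float64(0.005782303194168354), np.float64(0.001148073042230113), np.float64(0.006055755079743247)] (np.float64(-92.67), np.float64(0.2723))
[[-0.0031, 0.0473, 0.9989], [-0.0014, 0.9989, -0.0473], [-1.0, -0.0016, -0.003]]
```

Emit:
arm_command:
  targets: [3.5, 0, 0, 0, 0, 0, 100, 7, 0, 0, 0, 0, 0, 100, 10.5, 0, 0, 0, 0, 0, 100, 13.1, 0, 0, 0, 0, 0, 100, 13.1, 0, 0, 0, 0, 0, 100]

```text
t: 1.08
ee_pos: [0.5685, -0.0979, 0.269]
eef_rot: [173.0, 89.6, 170.6]
contact_force: [-0.4, -0.0, 0.0]
grip_width: 0.0927
```

Emit:
arm_command:
  targets: [0, 0, 0, 0, 0, 0, 60, 0, 0, 0, 0, 0, 0, 36]

```text
t: 1.25
ee_pos: [0.5699, -0.0987, 0.2747]
eef_rot: [0.8, 89.9, -1.7]
contact_force: [-0.3, -0.3, 1.2]
grip_width: 0.0842
```

Emit:
arm_command:
  targets: [0, 0, 0, 0, 0, 0, 34, 0, 0, 0, 0, 0, 0, 34, 0, 0, 0, 0, 0, 0, 34, 0, 0, 0, 0, 0, 0, 34, 0, 0, 0, 0, 0, 0, 34]

```text
t: 1.67
ee_pos: [0.5691, -0.099, 0.2744]
eef_rot: [-4.9, 89.9, -7.4]
contact_force: [0.2, -0.9, 0.6]
grip_width: 0.0509
```

Emit:
arm_command:
  targets: [0, 0, 0, 0, 0, 0, 34, 0, 0, 0, 0, 0, 0, 34, 0, 0, 0, 0, 0, 0, 34, 0, 0, 0, 0, 0, 0, 34, 0, 0, 0, 0, 0, 0, 34]

```text
t: 2.08
ee_pos: [0.569, -0.099, 0.2736]
eef_rot: [-170.1, 90.0, -172.6]
contact_force: [0.6, 1.1, -0.5]
grip_width: 0.0316
```

```bash
python3 - <<'E'
# sweep steps in tool axes at call start: handle clockwise by d, radius .195. tool y = toward bolt (+), tool z = -(cw tangent)
import numpy as np
for d in (1,2,2.5,3,4,5):
    t=np.radians(d);print(d,"dy",19.5*(1-np.cos(t)).round(3),"dz",(-19.5*np.sin(t)).round(2))
E
```

```text
1 dy 0.0 dz -0.34
2 dy 0.0195 dz -0.68
2.5 dy 0.0195 dz -0.85
3 dy 0.0195 dz -1.02
4 dy 0.039 dz -1.36
5 dy 0.078 dz -1.7
```

Emit:
arm_command:
  targets: [0, 0.01, -0.55, 1.6, 0, 0, 34, 0, 0.03, -1.1, 3.2, 0, 0, 34, 0, 0.07, -1.66, 4.9, 0, 0, 34, 0, 0.13, -2.21, 6.5, 0, 0, 34, 0, 0.13, -2.21, 6.5, 0, 0, 34]

```text
t: 2.5
ee_pos: [0.5455, -0.0966, 0.2737]
eef_rot: [-169.7, 89.9, -178.9]
contact_force: [-0.3, -0.4, 0.4]
grip_width: 0.0314
```

Emit:
arm_command:
  targets: [0, 0.01, -0.55, 1.6, 0, 0, 34, 0, 0.03, -1.1, 3.2, 0, 0, 34, 0, 0.07, -1.66, 4.9, 0, 0, 34, 0, 0.13, -2.21, 6.5, 0, 0, 34, 0, 0.13, -2.21, 6.5, 0, 0, 34]

```text
t: 2.92
ee_pos: [0.524, -0.0917, 0.2737]
eef_rot: [-168.0, 89.9, 176.4]
contact_force: [-0.6, 0.9, -0.2]
grip_width: 0.0319
```

Emit:
arm_command:
  targets: [0, 0, -0.34, 1, 0, 0, 34, 0, 0.01, -0.68, 2, 0, 0, 34, 0, 0.01, -0.68, 2, 0, 0, 34, 0, 0.01, -0.68, 2, 0, 0, 34]

```text
t: 3.25
ee_pos: [0.5186, -0.09, 0.2737]
eef_rot: [-158.1, 90.0, -175.5]
contact_force: [-0.3, 0.6, 0.0]
grip_width: 0.0315
```

Emit:
arm_command:
  targets: [0, 0, -0.34, 1, 0, 0, 34, 0, 0.01, -0.68, 2, 0, 0, 34, 0, 0.01, -0.68, 2, 0, 0, 34, 0, 0.01, -0.68, 2, 0, 0, 34]

```text
t: 3.58
ee_pos: [0.5121, -0.0878, 0.2737]
eef_rot: [-158.5, 90.0, -178.0]
contact_force: [-0.3, -0.4, 0.1]
grip_width: 0.0316
```

```bash
python3 - <<'E'
from bench import r
import cv2,numpy as np
o=np.zeros((420,790,3),np.uint8)
o[:,:560]=r.camera("wrist")["image"]
o[:230,560:]=r.camera("side")["image"][150:380,170:400]
cv2.imwrite("pics/w2.png",o[:,:,::-1])
E
```

```text
(no output)
```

View pics/w2.png

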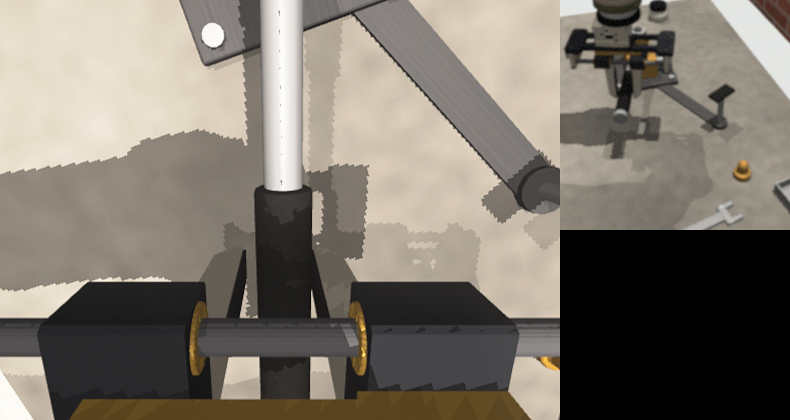

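The handle (axis near column 283) lies between the fingers, touching the right-hand one, so it is following. The sweep goes on.

Emit:
arm_command:
  targets: [0, 0, -0.34, 1, 0, 0, 34, 0, 0.01, -0.68, 2, 0, 0, 34, 0, 0.01, -0.68, 2, 0, 0, 34, 0, 0.01, -0.68, 2, 0, 0, 34]

```text
t: 4.02
ee_pos: [0.5057, -0.0854, 0.2737]
eef_rot: [-156.9, 90.0, -178.4]
contact_force: [0.4, 0.3, 0.3]
grip_width: 0.0318
```

Emit:
arm_command:
  targets: [0, 0, -0.34, 1, 0, 0, 34, 0, 0.01, -0.68, 2, 0, 0, 34, 0, 0.01, -0.68, 2, 0, 0, 34, 0, 0.01, -0.68, 2, 0, 0, 34]

```text
t: 4.35
ee_pos: [0.4998, -0.083, 0.2739]
eef_rot: [2.0, 90.0, -21.5]
contact_force: [1.9, -1.6, -0.4]
grip_width: 0.0318
```

Emit:
arm_command:
  targets: [0, 0, -0.34, 1, 0, 0, 34, 0, 0.01, -0.68, 2, 0, 0, 34, 0, 0.01, -0.68, 2, 0, 0, 34, 0, 0.01, -0.68, 2, 0, 0, 34]

```text
t: 4.68
ee_pos: [0.4963, -0.0813, 0.2745]
eef_rot: [11.4, 89.5, -14.2]
contact_force: [11.7, -6.5, -3.5]
grip_width: 0.032
```

Emit:
arm_command:
  targets: [0, 0, -0.3, 1, 0, 0, 34, 0, 0.01, -0.6, 2, 0, 0, 34, 0, 0.01, -0.6, 2, 0, 0, 34, 0, 0.01, -0.6, 2, 0, 0, 34]

```text
t: 5.02
ee_pos: [0.491, -0.0788, 0.2745]
eef_rot: [12.4, 89.5, -15.2]
contact_force: [12.1, -6.2, -3.7]
grip_width: 0.0318
```

Emit:
arm_command:
  targets: [0, 0, -0.25, 1, 0, 0, 34, 0, 0.01, -0.5, 1.5, 0, 0, 34, 0, 0.01, -0.5, 1.5, 0, 0, 34, 0, 0.01, -0.5, 1.5, 0, 0, 34]

```text
t: 5.35
ee_pos: [0.4866, -0.0765, 0.2745]
eef_rot: [12.6, 89.5, -16.6]
contact_force: [11.2, -8.0, -3.8]
grip_width: 0.0321
```

```bash
python3 - <<'E'
from bench import r
import cv2,numpy as np
s=r.observe();c=r.camera("wrist");np.save("wrist3.npy",c,allow_pickle=True);np.save("s3.npy",s,allow_pickle=True)
print(s["ee_pos"])
o=np.zeros((420,790,3),np.uint8)
o[:,:560]=c["image"]
sc=r.camera("scene")["image"]
o[:280,560:]=cv2.resize(sc[170:310,240:355],(230,280),interpolation=2)
cv2.imwrite("pics/w3.png",o[:,:,::-1])
E
```

```text
[ 0.48659761 -0.07654519  0.27446784]
```

View pics/w3.png

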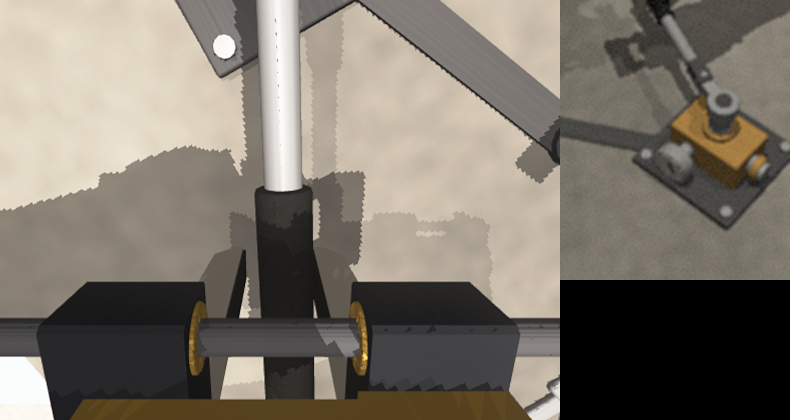

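```bash
python3 - <<'E'
from h import *
from scipy.optimize import fsolve
s=np.load("s3.npy",allow_pickle=True).item();wr=load("wrist3.npy")
X=np.array([.5777,.0956])
def edges(row,lo=230,hi=330):
    g=wr["image"][row].astype(float).sum(1);d=np.diff(g);return lo+np.argmax(abs(d[lo:281])),281+np.argmax(abs(d[281:hi])), 
P=[]
for row,c in((10,278.5),(60,279.7),(120,281),(180,282.3),(230,284)):
    print(row,edges(row)); p=atz(wr,(c,row),.106,s)[:2];P.append(p)
P=np.array(P);v=P[-1]-P[0];v/=np.linalg.norm(v);n=np.array([-v[1],v[0]])
ang=np.degrees(np.arctan2(v[1],v[0]));d=(P.mean(0)-X)@n
print(P.round(4).tolist(),"handle angle",ang,"offset from bolt mm",d*1e3,"delta",np.arcsin(-d/.045))
# grip point radial angle & tool moves
for e in([.4998,-.083],[.4963,-.0813],[.491,-.0788],[.4866,-.0765]):
    q=np.array(e)-X;print(np.degrees(np.arctan2(q[1],q[0])),np.linalg.norm(q))
E
```

```text
10 (np.int64(256), np.int64(297))
60 (np.int64(277), np.int64(299))
120 (np.int64(242), np.int64(300))
180 (np.int64(264), np.int64(301))
230 (np.int64(255), np.int64(312))
[[0.5418, 0.0187], [0.5338, 0.0034], [0.5235, -0.0163], [0.5122, -0.0378], [0.5022, -0.0574]] handle angle -117.50035594777744 offset from bolt mm 3.6108845316643206 delta -0.08032823862669124
-113.56539587058197 0.1948496086729455
-114.70938022525216 0.194729479021539
-116.43348819472571 0.19476203428799976
-117.89421166638876 0.19472447201109574
```

The force sits on a 13–14 N plateau while the grip has moved 11–15 mm past the stop. The handle line passes 3.6 mm off the bolt axis, which gives δ≈0.08 rad. I'll add a 2 mm margin, then ease off.

Emit:
arm_command:
  targets: [0, 0, -0.1, 0.5, 0, 0, 34, 0, 0, -0.2, 0.5, 0, 0, 34, 0, 0, -0.2, 0.5, 0, 0, 34, 0, 0, -0.2, 0.5, 0, 0, 34]

```text
t: 5.78
ee_pos: [0.4849, -0.0757, 0.2745]
eef_rot: [13.0, 89.5, -16.6]
contact_force: [11.2, -8.0, -2.8]
grip_width: 0.0325
```

Emit:
arm_command:
  targets: [0, 0, 0.35, -1, 0, 0, 34, 0, 0.02, 0.7, -2, 0, 0, 34, 0, 0.03, 1.05, -3, 0, 0, 34, 0, 0.05, 1.4, -4, 0, 0, 34, 0, 0.05, 1.4, -4, 0, 0, 34]

```text
t: 6.2
ee_pos: [0.4973, -0.0817, 0.2743]
eef_rot: [12.7, 89.6, -12.9]
contact_force: [10.0, -4.4, -2.5]
grip_width: 0.032
```

Emit:
arm_command:
  targets: [0, 0, 0.17, -0.5, 0, 0, 34, 0, 0, 0.34, -1, 0, 0, 34, 0, 0, 0.5, -1.5, 0, 0, 34, 0, 0.01, 0.68, -2, 0, 0, 34, 0, 0.01, 0.68, -2, 0, 0, 34]

```text
t: 6.62
ee_pos: [0.5004, -0.0834, 0.2736]
eef_rot: [-168.0, 89.9, 168.6]
contact_force: [1.3, -0.4, 0.2]
grip_width: 0.0317
```

Emit:
arm_command:
  targets: [0, 0.01, 0.55, -1.6, 0, 0, 34, 0, 0.03, 1.1, -3.2, 0, 0, 34, 0, 0.07, 1.66, -4.9, 0, 0, 34, 0, 0.13, 2.21, -6.5, 0, 0, 34, 0, 0.13, 2.21, -6.5, 0, 0, 34]

```text
t: 7.03
ee_pos: [0.5226, -0.0916, 0.2737]
eef_rot: [6.8, 89.9, -10.1]
contact_force: [-0.3, -0.4, 0.2]
grip_width: 0.0315
```

Emit:
arm_command:
  targets: [0, 0.01, 0.55, -1.6, 0, 0, 34, 0, 0.03, 1.1, -3.2, 0, 0, 34, 0, 0.07, 1.66, -4.9, 0, 0, 34, 0, 0.13, 2.21, -6.5, 0, 0, 34, 0, 0.13, 2.21, -6.5, 0, 0, 34]

```text
t: 7.45
ee_pos: [0.5442, -0.0966, 0.2738]
eef_rot: [2.1, 89.9, -8.2]
contact_force: [0.4, 0.1, 0.2]
grip_width: 0.0315
```

Emit:
arm_command:
  targets: [0, 0.01, 0.55, -1.6, 0, 0, 34, 0, 0.03, 1.1, -3.2, 0, 0, 34, 0, 0.07, 1.66, -4.9, 0, 0, 34, 0, 0.13, 2.21, -6.5, 0, 0, 34, 0, 0.13, 2.21, -6.5, 0, 0, 34]

```text
t: 7.87
ee_pos: [0.5662, -0.0992, 0.2738]
eef_rot: [-0.5, 89.9, -4.4]
contact_force: [0.9, -0.1, 0.1]
grip_width: 0.0318
```

Emit:
arm_command:
  targets: [0, 0.01, 0.55, -1.6, 0, 0, 34, 0, 0.03, 1.1, -3.2, 0, 0, 34, 0, 0.07, 1.66, -4.9, 0, 0, 34, 0, 0.13, 2.21, -6.5, 0, 0, 34, 0, 0.13, 2.21, -6.5, 0, 0, 34]

```text
t: 8.28
ee_pos: [0.5884, -0.0992, 0.2738]
eef_rot: [-1.9, 89.9, 0.8]
contact_force: [0.5, 0.3, 0.9]
grip_width: 0.0318
```

Emit:
arm_command:
  targets: [0, 0.01, 0.55, -1.6, 0, 0, 34, 0, 0.03, 1.1, -3.2, 0, 0, 34, 0, 0.07, 1.66, -4.9, 0, 0, 34, 0, 0.13, 2.21, -6.5, 0, 0, 34, 0, 0.13, 2.21, -6.5, 0, 0, 34]

```text
t: 8.7
ee_pos: [0.6104, -0.0968, 0.2738]
eef_rot: [-4.0, 89.9, 5.2]
contact_force: [0.3, 0.1, -0.5]
grip_width: 0.0319
```

Emit:
arm_command:
  targets: [0, 0.01, 0.55, -1.6, 0, 0, 34, 0, 0.03, 1.1, -3.2, 0, 0, 34, 0, 0.07, 1.66, -4.9, 0, 0, 34, 0, 0.13, 2.21, -6.5, 0, 0, 34, 0, 0.13, 2.21, -6.5, 0, 0, 34]

```text
t: 9.12
ee_pos: [0.6319, -0.0919, 0.2738]
eef_rot: [-4.8, 89.9, 10.9]
contact_force: [-0.1, -0.5, 0.1]
grip_width: 0.0316
```

```bash
python3 - <<'E'
from h import *
from bench import r
s=r.observe();R=toolR(s);X=np.array([.5777,.0956]);g=s["ee_pos"]+.167*R[:,0];q=g[:2]-X
print(s["t"],g,np.degrees(np.arctan2(q[1],q[0])),np.linalg.norm(q),"tool -y dir",np.degrees(np.arctan2(-R[1,1],-R[0,1])))
t=np.radians(-63);G=X+.195*np.array([np.cos(t),np.sin(t)]);print("to go, tool axes cm",100*R.T@(np.r_[G,.107]-g))
E
```

```text
9.1167 [ 0.63217462 -0.09180868  0.10675349] -73.79228475499283 0.1951653108446018 tool -y dir -74.32537998122393
to go, tool axes cm [-0.01948819  0.39539196  3.64786695]
```

Emit:
arm_command:
  targets: [0, 0.05, 0.9, -3, 0, 0, 34, 0, 0.13, 1.8, -6, 0, 0, 34, 0, 0.25, 2.7, -8.5, 0, 0, 34, 0, 0.4, 3.65, -11.3, 0, 0, 34, 0, 0.4, 3.65, -11.3, 0, 0, 34]

```text
t: 9.53
ee_pos: [0.6661, -0.0779, 0.2737]
eef_rot: [-5.1, 89.9, 21.9]
contact_force: [0.2, 0.8, -0.6]
grip_width: 0.0318
```

Emit:
arm_command:
  targets: [0, 0, 0, 0, 0, 0, 28, 0, 0, 0, 0, 0, 0, 26, 0, 0, 0, 0, 0, 0, 26, 0, 0, 0, 0, 0, 0, 26, 0, 0, 0, 0, 0, 0, 26]

```text
t: 9.95
ee_pos: [0.6645, -0.0789, 0.2737]
eef_rot: [-163.1, 90.0, -136.4]
contact_force: [-0.3, -0.4, -0.5]
grip_width: 0.0248
```

```bash
python3 - <<'E'
from h import *
from bench import r
import cv2
s=r.observe();R=toolR(s);X=np.array([.5777,.0956]);g=s["ee_pos"]+.167*R[:,0];q=g[:2]-X
print(s["t"],g,np.degrees(np.arctan2(q[1],q[0])),np.linalg.norm(q),"tool -y dir",np.degrees(np.arctan2(-R[1,1],-R[0,1])),s["grip_width"],s["contact_force"],s["wrist_torque"])
E
```

```text
9.95 [ 0.66441346 -0.07897918  0.10674654] -63.58641442228282 0.1949284880915665 tool -y dir -63.243443663089465 0.02479791783330808 [-0.28588562 -0.358988   -0.52950065] [ 0.01514291 -0.03243705  0.01800937]
```

Emit:
arm_command:
  targets: [0, 0, 0.15, -0.3, 0, 0, 26, 0, 0, 0.15, -0.3, 0, 0, 26, 0, 0, 0.15, -0.3, 0, 0, 26]

```text
t: 10.2
ee_pos: [0.666, -0.0781, 0.2737]
eef_rot: [-158.9, 90.0, -131.8]
contact_force: [0.1, -0.4, -0.1]
grip_width: 0.0247
```

Emit:
arm_command:
  targets: [0, 0, 0, 0, 0, 0, 40, 0, 0, 0, 0, 0, 0, 60, 0, 0, 0, 0, 0, 0, 80, 0, 0, 0, 0, 0, 0, 80, 0, 0, 0, 0, 0, 0, 80]

```text
t: 10.62
ee_pos: [0.6662, -0.0779, 0.2738]
eef_rot: [-24.9, 90.0, 2.2]
contact_force: [0.1, -0.8, -0.4]
grip_width: 0.0535
```

Emit:
arm_command:
  targets: [0, 0, 0, 0, 0, 0, 80, 0, 0, 0, 0, 0, 0, 80, 0, 0, 0, 0, 0, 0, 80, -1, 0, 0, 0, 0, 0, 80, -2.5, 0, 0, 0, 0, 0, 80]

```text
t: 11.03
ee_pos: [0.6657, -0.0779, 0.2981]
eef_rot: [149.9, 89.8, 177.0]
contact_force: [-0.3, -0.5, -0.6]
grip_width: 0.0742
```

Emit:
arm_command:
  targets: [-3, 0, 0, 0, 0, 0, 80, -6, 0, 0, 0, 0, 0, 80, -9, 0, 0, 0, 0, 0, 80, -11, 0, 0, 0, 0, 0, 80, -11, 0, 0, 0, 0, 0, 80]

```text
t: 11.45
ee_pos: [0.6669, -0.078, 0.4146]
eef_rot: [-30.7, 89.6, -3.6]
contact_force: [0.2, -0.0, 0.1]
grip_width: 0.0743
```

```bash
python3 - <<'E'
from bench import r
import cv2,numpy as np
s=r.observe();c=r.camera("wrist");np.save("wrist4.npy",c,allow_pickle=True);np.save("s4.npy",s,allow_pickle=True)
print(s["t"],s["ee_pos"],s["contact_force"])
o=np.zeros((420,790,3),np.uint8)
o[:,:560]=c["image"]
o[:230,560:]=r.camera("side")["image"][150:380,190:420]
cv2.imwrite("pics/w4.png",o[:,:,::-1])
E
```

```text
11.45 [ 0.66689399 -0.07801387  0.41455575] [ 0.210345   -0.02639815  0.08289009]
```

View pics/w4.png

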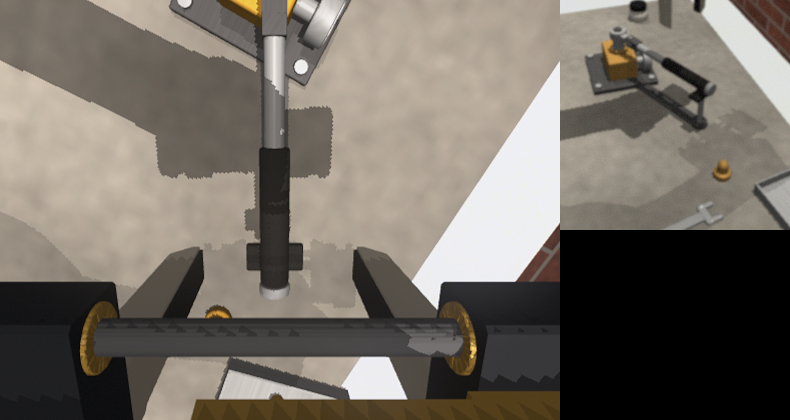

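The handle axis (column 274.5 at row 256) sits over the middle of the pad (columns 247–303, centre 275). The handle is straight and the gripper is well clear. The side crop shows the cone and spanner where they were.

```bash
python3 -c "
from bench import r
print(r.hand_in())"
```

```text
the job is handed in; nothing more can be done
None
```

I tightened the bolt until the wrench broke over, eased off, swung the handle back over the rest post and let go. The job is handed in at about 11.5 s of the 51 s; it reported no verdict.

- **Break-over:** I swung the handle clockwise between loosely closed fingers. The bolt went tight about 20° on from the start. The pull held at 13–14 N while the grip moved about 13 to 17 mm past the stop, which is about 0.09 to 0.11 rad. From the picture taken 2 mm before the peak I got about 0.08 rad, but that figure is only good to about ±0.04 rad.
- **Easing off:** The force fell to about 1 N. I saw the handle straight only in the final picture; right after easing off I relied on the force and position.
- **Final position:** I gripped the handle to centre it over the rest post, then released it and withdrew upward. In the last wrist picture the handle axis is within 1 pixel of the pad's centre, and the handle is straight and free of the gripper.
- **Bystanders:** The last picture shows the spanner, valve cone and grease jar apparently where they were. I judged this by eye and did not measure it.
- **Disagreement:** My measurements of the rest post's direction from the bolt differed by about 0.6°, which is about 3 mm at the post, well inside the 16 mm allowed.

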